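# Start the crank bolt of a bushing clamp in its thread

## Task

The bolt of the grey bushing clamp is resting loose on its thread and must be started without crossing it: holding the black knob of the crank, turn the bolt backward (counter-clockwise from above) until it drops into the start of the thread, then from there forward (clockwise) one full turn. Finish holding it there: your program ends with the knob still firmly gripped and the crank still. Leave the bushing standing in the clamp and everything else on the bench where it is.

Things in the scene. Friction and masses are not known exactly. Their poses are not given: they have to be found in the camera images.
- bolt_axis (a point): Point on the clamp's vertical bolt axis, 191 mm above the worktop. The clamp is fixed to the bench: dark base plate 170x120x14 mm, grey column behind, four locating pins round the bushing, top arm with a round boss (60 mm across, top 142 mm up) over the bushing. x points from the axis to the column, z up. The crank's steel hub (42 mm across) tops out 164 mm above the worktop; nothing of the clamp but knob and bolt is higher.
- knob_grip (a point): Grip point on the axis of the crank's black upright knob: 24 mm diameter, 56 mm tall, from 163 to 219 mm above the worktop; this point is 197 mm up, 22 mm below the knob's top. The knob revolves freely on its pin, so a gripper may hold it tightly and carry it round without turning itself. It circles the bolt axis at 55 mm radius, at constant height.
- crank (a joint): Angle of the crank about the bolt axis, rad, growing counter-clockwise seen from above (backward, unscrewing); at 0 the crank arm points along +x of bolt_axis, so the knob lies at 55 mm in that direction. It turns several turns either way against light friction (about 0.05 N m); the bolt turns with it.
- bolt (a joint): Height of the bolt, m: 0 at the start of the thread. The bolt (right-hand thread, pitch 6 mm) slides freely up and down through the crank hub on a key and sinks by its own weight. At the start its end rests on the thread's sloping lead, 2 to 5 mm up; turning backward raises it slowly to 6 mm (always within one turn; where is not known beforehand), there it falls suddenly to 0: the thread drop. Forward turning from there draws it down 6 mm per turn.
- bolt_top (a point): Centre of the bolt's bright flat top (17 mm diameter), in the middle of the crank hub; a red band shows below it when it stands high. At bolt height 0 it is 170 mm above the worktop, 6 mm above the hub's top; one turn into the thread it is level with the hub's top.
- bushing_center (a point): Centre of the steel bushing (52 mm diameter, 75 mm tall) standing upright in the clamp under the bolt; half-way up. Not to be moved.
- caliper: digital caliper lying flat, 235 mm long; bystander, origin at its underside. Not to be moved.
- oil_can: red oil can with bent spout, 192 mm tall; bystander, origin at its underside. Not to be moved.
Mind the look-alikes: they are no part of the job. What is meant by the part that bears bushing_center is not blue or purple, and is the larger of those in its own colour.

How it is judged:
By the outcome, as a careful person would: the job done as asked, in the order asked, and still so for the second after the job is handed in, while the arm keeps its last pose, push and grip.
It also fails if it takes over 67 s, if anything falls off the work surface, if the arm or the gripper's body presses on something with over 40 N, if the wrist force passes 120 N, or if a joint passes its speed limit or range.

## Robot

A 6-joint arm with a two-finger parallel gripper is mounted at the origin on a cart in front of the work surface, level with it; the furniture and walls round the work are solid. World frame = base frame: x ahead of the robot, y to its left, z up, the work surface at z = 0. Lengths are in m, angles in rad, forces in N, time in s.
With the tool pointing down it reaches from about 0.425 to 0.95 m from the base axis. Payload 3.5 kg.
Tool frame: the origin (TCP) lies midway between the tips of the shut fingers; the grasp point (between the pads) lies 19 mm behind it; z points along the fingers, y is the direction in which the jaws open and shut (so a half turn about z gives the same grasp; the last joint's range is limited). The gripper opens to 85 mm and grips with 20 to 120 N. Pads are 22 mm wide; open, the fingers measure 114 mm over their backs; the gripper's body (76 mm by 85 mm) begins 54 mm behind the grasp point. The pads swing forward as they close: fully open they stand 13 mm farther back than shut.
Start: joints at [1.022, 0.286, 1.577, -0, 1.279, -0.15], TCP at [0.262, 0.622, 0.231] pointing down, gripper open.
Joint ranges: [-2.77, 2.77], [-0.9, 2.22], [0.21, 2.48], [-1.53, 4.67], [0.24, 2.81], [-2.84, 2.84]. Speed limits (rad/s): [2.79, 2.79, 3.14, 3.14, 3.14, 3.14].

## Interface

Orientations are given as a unit quaternion [x, y, z, w].
In Python, from plant import * gives the robot as it stands.
- The arm moves only by the shell command python3 -m jog 'ROWS' [FORCE]. ROWS is a JSON object of lists of equal length, an entry for each row: "travel": the shift along the world's x, y, z in mm, a list of three; "dr": the turn, a rotation vector about the world's x, y, z in degrees, a list of three; "jaw": the closure in counts, from 0 (fully open) to 255 (shut). In form: {"travel": [[x, y, z], ...], "dr": [[wx, wy, wz], ...], "jaw": [jaw, ...]}. A call has 1 to 5 rows; each row shifts and turns the commanded pose from where the row before left it; what a row does not reach is not made up. A row lasts 1/12 s, in which the tool goes at most 41.7 mm and 7.16 degrees, less where a joint would pass 70% of its speed; a pose out of reach is approached as far as the arm can. A call is refused whole if a number of a shift passes 41.7 or a number of a turn 7.16, either way. A call with a gripper value outside its range is refused whole. The fingers move at their own pace and stop on an object; FORCE is the grip in N (left out, the last holds). Time passes only in rows, so rows that do not move let the fingers close. It gives the time, the measured TCP pose, the force and the opening at its end, in the units of the state.
- get_state(): the state, without advancing time (a new reading comes with each control period).
- read_camera(name): name is "scene" or "top"; returns the picture (480x640x3 uint8, red, green, blue); there is no depth.
- camera_info(name): a dict with "K" (3x3 intrinsics, pixels), "R" (3x3) and "t" (3): a world point X has camera coordinates R X + t. Camera axes: x right, y down, z forward; pixel columns grow to the right and rows downward; lengths in m; the calibration is good to about 2 mm. A picture is of the moment at which its call begins. camera_info takes no time and is no camera call.
- sign_off(): hands the job in, once; it reports no verdict.
The state is a dict: "time": time; "qpos": joint angles; "dq": joint speeds; "joint_efforts": joint torques, N m; "eef_pos": TCP position; "tcp_rot": TCP orientation; "contact_force": force on the tool from outside, world axes, zero at the start; "wrist_torque": the same for the moment, N m; "opening": opening from 0.0 (shut) to 1.0 (fully open).
Only numpy, scipy, OpenCV 4.12 (cv2) and the standard library are available. Lean on these libraries where they do the work, as an engineer would, in place of code of your own. Each camera call takes 0.05 s, during which the arm holds its last target. There are 200 camera calls.

## Working session

There is one attempt and no reset: what is moved stays moved. The work goes in short steps, Python scripts to look and compute and a shell command to move; the robot and the scene stay as the last step left them, time stands still between calls to the robot, and variables do not carry over. Pictures are saved under pics/ and viewed, about 8 in all and at most 12, crops included, and the job is handed in when it is done.

```bash
mkdir -p pics; ls
python3 - <<'E'
from plant import *
import cv2
s=get_state();print(s)
for n in("scene","top"):
    cv2.imwrite(f"pics/{n}0.png",read_camera(n)[:,:,::-1]); print(camera_info(n))
E
```

```text
pics
{'time': 0.0, 'qpos': array([ 1.02197050e+00,  2.87182945e-01,  1.57816151e+00,  1.32634050e-05,
        1.27858781e+00, -1.50008450e-01]), 'dq': array([ 0.00148604, -0.00231013, -0.0006323 ,  0.00053441,  0.0005853 ,
        0.00029432]), 'joint_efforts': array([ 1.95741100e-03, -4.05967355e+01, -2.92635298e+01, -6.37658195e-05,
        5.83316025e-03,  8.45316777e-06]), 'eef_pos': array([0.26175564, 0.62147891, 0.22994404]), 'tcp_rot': array([ 1.98091517e-01,  9.80182831e-01, -1.09694123e-03, -4.06447037e-04]), 'contact_force': array([1.03582819, 0.21775896, 1.01913795]), 'wrist_torque': array([-0.05676054,  0.03126594, -0.00882156]), 'opening': 1.0002186410989988}
{'K': array([[539.08785703,   0.        , 313.42422468],
       [  0.        , 539.08785703, 242.42916878],
       [  0.        ,   0.        ,   1.        ]]), 'R': array([[ 0.54327606, -0.8392423 , -0.0228798 ],
       [-0.42028387, -0.24827328, -0.87276678],
       [ 0.72678235,  0.4837693 , -0.48760093]]), 't': array([-0.37708673,  0.34878594,  0.72557637])}
{'K': array([[594.10879867,   0.        , 322.67119373],
       [  0.        , 594.10879867, 238.26244418],
       [  0.        ,   0.        ,   1.        ]]), 'R': array([[-0.121635  , -0.9925744 ,  0.00099379],
       [-0.96798809,  0.11840049, -0.22131512],
       [ 0.21955406, -0.02788164, -0.97520184]]), 't': array([-0.02818333,  0.60892873,  1.21768289])}
```

View pics/scene0.png

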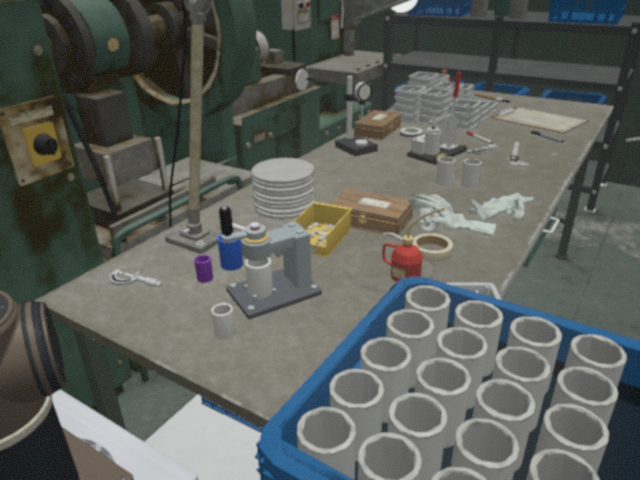

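View pics/top0.png

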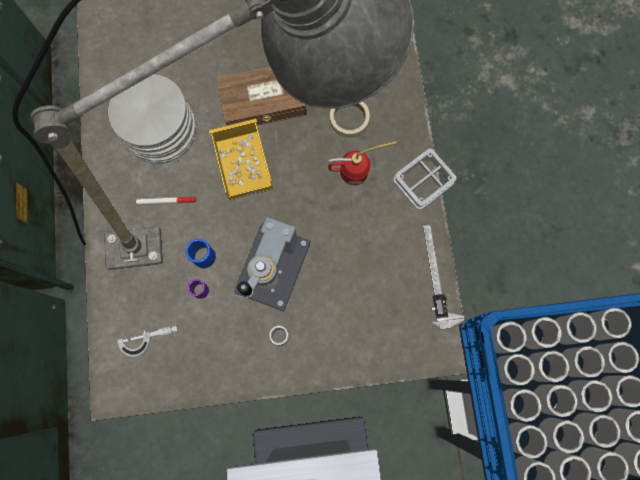

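The top view shows the clamp at about (275,262), with the black knob at (243,288), the bolt at (261,267) and the oil can at (355,165). The scene view has the clamp at (275,265), the knob at (226,218) and the hub at (258,232). 

Candidates:
- **Knob:** the black knob is the only black upright one on the clamp. The blue ring at (200,253) stands behind it.
- **Bushing:** the one in the clamp, at scene (258,278). The loose grey ring at top (279,335) / scene (223,320), the purple at (198,288), the blue at (200,253) and the bin tubes are look-alikes.

I'll check this choice in one close crop.

```bash
cat > h.py <<'E'
from plant import *
import numpy as np, cv2
def ray(n,u,v):
    c=camera_info(n);R,t=c["R"],c["t"];d=R.T@np.linalg.solve(c["K"],[u,v,1.]);return -R.T@t,d/np.linalg.norm(d)
def plane(n,u,v,z):
    o,d=ray(n,u,v);return o+d*(z-o[2])/d[2]
def tri(a,b):
    (o1,d1),(o2,d2)=ray("scene",*a),ray("top",*b)
    s=np.linalg.lstsq(np.c_[d1,-d2],o2-o1,rcond=None)[0];p,q=o1+d1*s[0],o2+d2*s[1]
    return (p+q)/2,np.linalg.norm(p-q)
def proj(n,X):
    c=camera_info(n);p=c["K"]@(c["R"]@np.array(X)+c["t"]);return p[:2]/p[2]
E
python3 - <<'E'
import cv2,numpy as np
a=cv2.imread("pics/scene0.png")[195:315,200:330];b=cv2.imread("pics/top0.png")[210:310,230:315]
r=lambda i,f:cv2.resize(i,None,fx=f,fy=f,interpolation=cv2.INTER_CUBIC)
a=r(a,3.0);b=r(b,4.0);o=np.zeros((400,800,3),np.uint8);o[:360,:390]=a;o[:400,400:740]=b
cv2.imwrite("pics/crop1.png",o)
E
```

```text
(no output)
```

View pics/crop1.png

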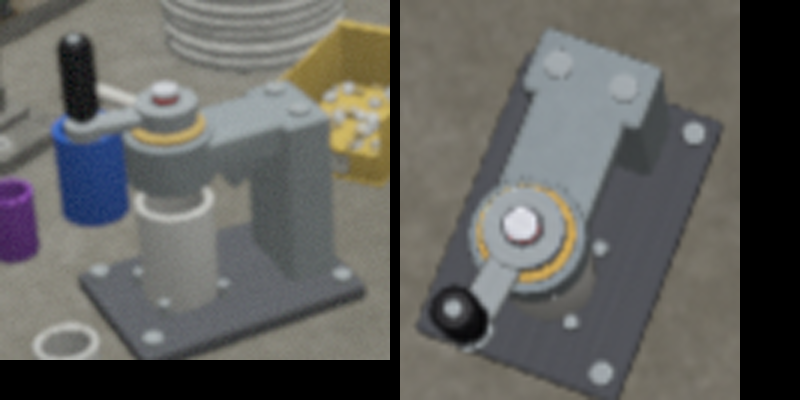

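The crop confirms it: the black knob is on the crank arm of the grey clamp, with the white bushing under the boss. Knob top is at scene (225,208.5) and top (243.3,286.8). Bolt top, with the red band showing, is at scene (255,225) and top (260.2,266).

Run:
```python
from h import *
print(tri((225,208),(243.3,286.8)),tri((255,224.5),(260.2,266)))
k=plane("top",243.3,286.8,.218);b=plane("top",260.2,266,.175);print(k,b,np.linalg.norm((k-b)[:2]),np.degrees(np.arctan2(*(k-b)[1::-1])))
c1=plane("top",230+158/4,210+63/4,.155);c2=plane("top",230+223/4,210+87/4,.155);print(c1,c2,(c1+c2)/2-b)
for n,p in(("caliper",(432,275)),("oil",(355,165)),("lamp",(130,245))):print(n,plane("top",*p,0))
for q in [(265,0)]:print(plane("top",*q,.5))
```

```text
(array([0.49293058, 0.06082221, 0.21858932]), np.float64(0.0004300497571041321)) (array([0.5372514 , 0.02929676, 0.17238388]), np.float64(0.0007319049961463978))
[0.49287175 0.06104249 0.218     ] [0.53650345 0.02934634 0.175     ] 0.05392931764254199 144.00355570310538
[0.62030482 0.00418059 0.155     ] [ 0.60389853 -0.02711927  0.155     ] [ 0.07559822 -0.04081568 -0.02      ]
caliper [ 0.50230193 -0.33789782  0.        ]
oil [ 0.78222956 -0.20073134  0.        ]
lamp [0.65398202 0.33319386 0.        ]
[ 0.89331564 -0.04665592  0.5       ]
```

Axis is at about (0.537, 0.029). The knob is at (0.493, 0.061), its height measured at 0.2186, which agrees with the text. The jaw line goes to about 40°, along the scene camera's sight line, so the bolt stays visible.

```bash
python3 -m jog '{"travel":[[11.5,-28,2],[11.5,-28,2],[11.5,-28,2],[11.5,-28,2],[11.5,-28,2]],"dr":[[0,0,-1.35],[0,0,-1.35],[0,0,-1.35],[0,0,-1.35],[0,0,-1.35]],"jaw":[0,0,0,0,0]}' 60
python3 -m jog '{"travel":[[11.5,-28,2],[11.5,-28,2],[11.5,-28,2],[11.5,-28,2],[11.5,-28,2]],"dr":[[0,0,-1.35],[0,0,-1.35],[0,0,-1.35],[0,0,-1.35],[0,0,-1.35]],"jaw":[0,0,0,0,0]}' >/dev/null
python3 -m jog '{"travel":[[11.5,-28,2],[11.5,-28,2],[11.5,-28,2],[11.5,-28,2],[11.5,-28,2]],"dr":[[0,0,-1.35],[0,0,-1.35],[0,0,-1.35],[0,0,-1.35],[0,0,-1.35]],"jaw":[0,0,0,0,0]}' >/dev/null
python3 -m jog '{"travel":[[11.5,-28,2],[11.5,-28,2],[11.5,-28,2],[11.5,-28,2],[11.5,-28,2]],"dr":[[0,0,-1.35],[0,0,-1.35],[0,0,-1.35],[0,0,-1.35],[0,0,-1.35]],"jaw":[0,0,0,0,0]}' >/dev/null
python3 -m jog '{"travel":[[0,0,0],[0,0,0],[0,0,0]],"dr":[[0,0,0],[0,0,0],[0,0,0]],"jaw":[0,0,0]}'
python3 - <<'E'
from h import *
a=read_camera("scene")[:,:,::-1];b=read_camera("top")[:,:,::-1]
cv2.imwrite("pics/s1.png",a);cv2.imwrite("pics/t1.png",b)
r=lambda i:cv2.resize(i,None,fx=3,fy=3,interpolation=cv2.INTER_CUBIC)
cv2.imwrite("pics/crop2.png",np.hstack([r(a[140:300,195:325]),r(b[190:350,200:330])]))
E
```

```text
time: 0.52
eef_pos: [0.3196, 0.4805, 0.2407]
tcp_rot: [0.256, 0.967, -0.001, -0.0]
contact_force: [0.1, 0.3, -0.8]
opening: 0.997
time: 2.02
eef_pos: [0.4916, 0.0624, 0.2707]
tcp_rot: [0.422, 0.907, 0.0, -0.001]
contact_force: [-0.5, 0.1, 0.1]
opening: 0.997
```

View pics/crop2.png

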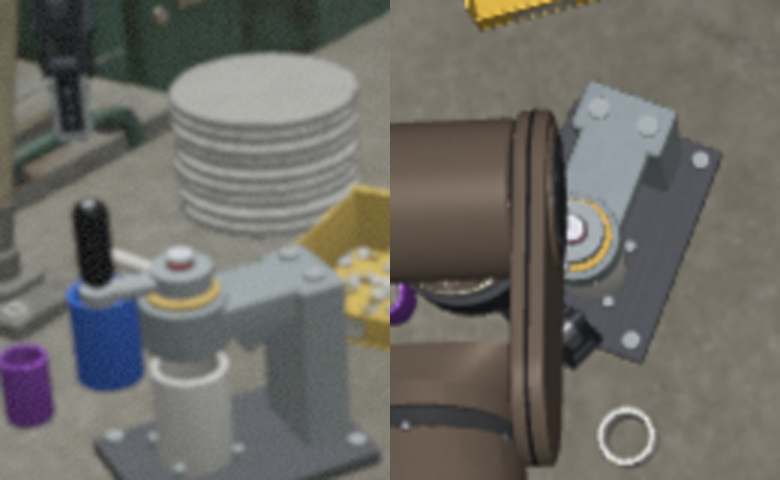

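The gripper is above the knob. In the scene view one finger is at px (219,175) and the knob at (226,215), so the sideways offset needs checking.

Run:
```python
from h import *
p=get_state()["eef_pos"];print(p,proj("scene",p),proj("scene",[.493,.061,.2186]))
from numpy import cos,sin,radians as r
for s in(-1,1):print(proj("scene",p+s*.048*np.array([cos(r(40)),sin(r(40)),0])+[0,0,.013]))
```

```text
[0.49148979 0.06304241 0.2709119 ] [220.47321922 182.06155674] [224.83622826 207.97559024]
[218.9398743  185.75539464]
[220.40614731 165.88308154]
```

Run:
```python
import cv2
a=cv2.imread("pics/s1.png")[90:250,150:310];cv2.imwrite("pics/crop3.png",cv2.resize(a,None,fx=3.5,fy=3.5,interpolation=cv2.INTER_CUBIC))
```

```text
(no output)
```

View pics/crop3.png

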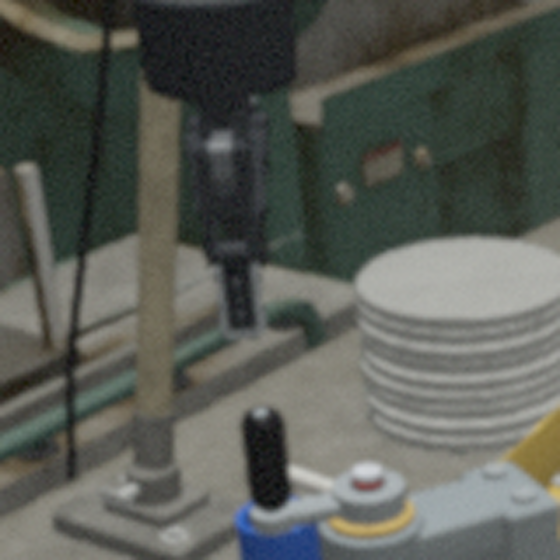

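The finger at about (219,184) matches its projection, so there's only a 2 mm correction. I'll descend to TCP z 0.178, then grip.

```bash
python3 -m jog '{"travel":[[0.5,-0.5,-18],[0.5,-0.5,-18],[0.5,-0.5,-19],[0,-0.5,-19],[0,0,-19]],"dr":[[0,0,0],[0,0,0],[0,0,0],[0,0,0],[0,0,0]],"jaw":[0,0,0,0,0]}' 60
python3 -m jog '{"travel":[[0,0,0],[0,0,0],[0,0,0],[0,0,0],[0,0,0]],"dr":[[0,0,0],[0,0,0],[0,0,0],[0,0,0],[0,0,0]],"jaw":[60,110,150,200,255]}'
python3 -m jog '{"travel":[[0,0,0],[0,0,0],[0,0,0],[0,0,0],[0,0,0]],"dr":[[0,0,0],[0,0,0],[0,0,0],[0,0,0],[0,0,0]],"jaw":[255,255,255,255,255]}' 60
python3 - <<'E'
from h import *
a=read_camera("scene")[:,:,::-1];cv2.imwrite("pics/s2.png",a)
s=get_state();print(s["eef_pos"],s["contact_force"],s["wrist_torque"])
for q in((255,225),):print(a[217:236,246:266].max(2)-0)
c=a[217:240,246:268].astype(int);print((c[:,:,2]-c[:,:,1]))
E
```

```text
time: 2.53
eef_pos: [0.4931, 0.0613, 0.1775]
tcp_rot: [0.42, 0.907, 0.0, 0.0]
contact_force: [-0.8, 0.2, -0.5]
opening: 1.001
time: 2.95
eef_pos: [0.4946, 0.0602, 0.18]
tcp_rot: [0.421, 0.907, 0.001, 0.002]
contact_force: [4.1, 4.2, 2.5]
opening: 0.303
time: 3.37
eef_pos: [0.4947, 0.0602, 0.1802]
tcp_rot: [0.422, 0.907, 0.001, 0.001]
contact_force: [-1.1, 1.9, 5.4]
opening: 0.266
[0.49465864 0.0601796  0.18024756] [-0.82313296  1.42922854  6.26528297] [0.18374976 0.16069035 0.03606395]
[[147 141 143 139 140 141 140 141 143 137 135 137 131 131 130 128 133 130
  125 128]
 [143 142 144 142 137 139 136 137 141 138 135 137 134 134 134 134 132 134
  136 136]
 [138 142 138 141 142 137 137 138 135 136 135 132 136 136 138 134 137 138
  138 140]
 [141 139 143 138 138 138 141 135 138 138 139 135 138 136 136 138 138 136
  141 143]
 [140 140 142 145 140 145 145 147 153 149 146 144 139 138 137 137 137 138
  136 139]
 [142 141 144 143 148 159 171 177 182 181 179 173 160 144 136 137 138 135
  136 138]
 [144 141 143 151 164 184 204 208 208 209 206 201 183 158 146 142 138 136
  135 137]
 [139 145 149 
[... 1894 characters left out ...]
-4 -1  1]
 [-8 -7 -6 -5 -6 -5 -1  4  3  2  2 -2 -4 -6 -7 -8 -6 -6 -6 -3 -1  0]
 [-6 -7 -5 -7 -5 -7 -8 -4 -7 -6 -7 -7 -7 -8 -5 -6 -5 -5 -5 -3 -2 -5]
 [-7 -6 -6 -7 -7 -8 -8 -6 -7 -6 -7 -8 -6 -6 -6 -7 -7 -6 -3 -1  1 -2]
 [-6 -5 -8 -5 -5 -4 -7 -5 -5 -7 -7 -6 -4 -3 -5 -4 -3 -6 -3  3 10  6]
 [-4 -4 -4 -3 -7 -6 -6 -5 -4 -6 -5 -4 -3 -4 -4 -5 -4 -6  0  9 16 13]
 [-5 -5 -4 -4 -3 -3 -4 -4 -5 -5 -5 -2 -1 -5 -4 -5 -4 -4  3 12 21 19]
 [-4 -4 -6 -3 -3 -4 -2 -4 -5 -2 -4 -7 -6 -1 -2 -5 -5  2 11 18 21 18]
 [ 5  1  0 -4 -2 -3 -3 -5 -4 -4 -6 -5 -4 -2 -3  1  6 13 18 19 21 18]
 [16 15 12  8  1  0  0 -2 -6  0 -1  1  1  4 10 14 18 18 21 22 20 12]
 [22 20 18 15 12 12  9  7  7  9 12  9 13 15 16 19 21 21 21 20 15  4]]
```

The knob is gripped (opening 0.266 ≈ 23 mm). I'll start backward in 30° increments, watching the red band and the disc row in the scene view.

```bash
cat > m.py <<'E'
from h import *
import sys
a=read_camera("scene").astype(int);cv2.imwrite(f"pics/m_{sys.argv[1]}.png",a[:,:,::-1].astype(np.uint8))
c=a[218:236,246:266];rd=np.clip(c[:,:,0]-c[:,:,1]-8,0,None)[4:,2:16];rd=rd[:11]
w=np.clip(c.max(2)-190,0,None);ys,xs=np.mgrid[218:236,246:266]
s=get_state();p=s["eef_pos"];d=(p-[.5375,.029,0])[:2]
print(sys.argv[1],"red",rd.sum(),"disc",w.sum(),((w*ys).sum()/max(w.sum(),1)).round(2),((w*xs).sum()/max(w.sum(),1)).round(2),"ang",np.degrees(np.arctan2(d[1],d[0])).round(1),"r",(np.hypot(*d)*1e3).round(1),"p",p.round(4),"F",s["contact_force"].round(1),"op",round(s["opening"],3),"t",round(s["time"],2))
E
python3 m.py a0
python3 -m jog '{"travel":[[-6.8,-12.6,0],[-3.4,-14,0],[0,0,0]],"dr":[[0,0,0],[0,0,0],[0,0,0]],"jaw":[255,255,255]}' 60 >/dev/null; python3 m.py a1
python3 -m jog '{"travel":[[0.4,-14.3,0],[4,-13.8,0],[0,0,0]],"dr":[[0,0,0],[0,0,0],[0,0,0]],"jaw":[255,255,255]}' >/dev/null; python3 m.py a2
```

```text
a0 red 429 disc 327 223.95 254.29 ang 143.9 r 53.0 p [0.4947 0.0602 0.1802] F [-0.5  1.4  5.9] op 0.262 t 3.47
a1 red 590 disc 299 223.78 254.42 ang 176.6 r 52.2 p [0.4854 0.0321 0.1802] F [ 4.4 -1.3  5. ] op 0.259 t 3.77
a2 red 321 disc 87 223.23 256.29 ang -152.8 r 52.2 p [0.491  0.0051 0.1803] F [7.2 1.4 2.9] op 0.262 t 4.07
```

The circle runs a few mm off. Three points give a centre near (0.540, 0.030), so I'll fold that shift in and continue.

```bash
sed -i 's/\[.5375,.029,0\]/[.5403,.030,0]/' m.py
python3 -m jog '{"travel":[[10.3,-11.2,0],[10.4,-9.9,0],[0,0,0]],"dr":[[0,0,0],[0,0,0],[0,0,0]],"jaw":[255,255,255]}' >/dev/null; python3 m.py a3
python3 -m jog '{"travel":[[12.6,-6.8,0],[0,0,0]],"dr":[[0,0,0],[0,0,0]],"jaw":[255,255]}' >/dev/null; python3 m.py a4
python3 - <<'E'
import cv2,numpy as np
o=[cv2.resize(cv2.imread(f"pics/m_a{i}.png")[195:255,215:285],None,fx=5.4,fy=5,interpolation=cv2.INTER_CUBIC) for i in(1,2,3,4)]
cv2.imwrite("pics/mon1.png",np.vstack([np.hstack(o[:2]),np.hstack(o[2:])]))
E
```

```text
a3 red 669 disc 261 223.24 253.65 ang -122.7 r 55.2 p [ 0.5105 -0.0165  0.1802] F [ 1.5 -0.9  6.1] op 0.264 t 4.37
a4 red 873 disc 332 223.15 254.31 ang -108.2 r 55.3 p [ 0.523  -0.0225  0.1802] F [1.8 0.6 7.2] op 0.264 t 4.58
```

View pics/mon1.png

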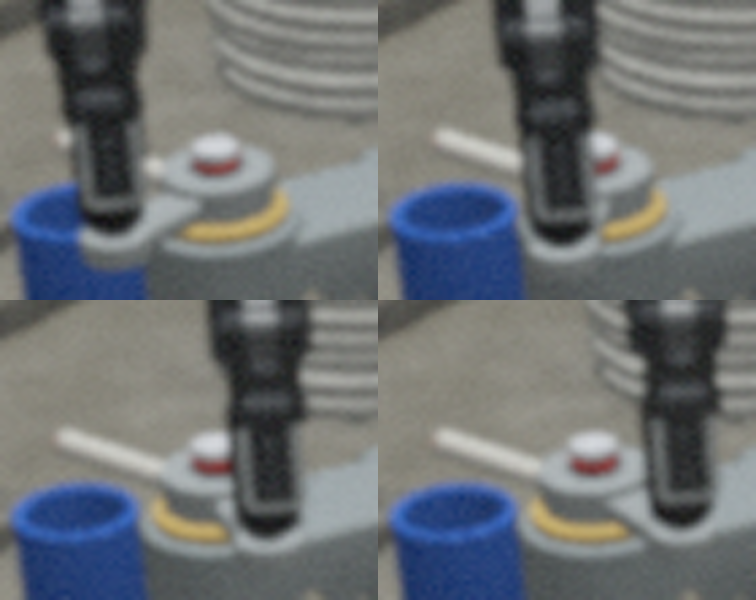

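The four crops show the bolt's bright top and red band at about (254,223), with the band growing; there's been no drop, and the knob passed the sight line. I'll go on in 15° steps.

```bash
python3 -m jog '{"travel":[[14,-3.4,0],[0,0,0]],"dr":[[0,0,0],[0,0,0]],"jaw":[255,255]}' >/dev/null; python3 m.py b1
python3 -m jog '{"travel":[[14.3,0.4,0],[0,0,0]],"dr":[[0,0,0],[0,0,0]],"jaw":[255,255]}' >/dev/null; python3 m.py b2
python3 -m jog '{"travel":[[13.8,4,0],[0,0,0]],"dr":[[0,0,0],[0,0,0]],"jaw":[255,255]}' >/dev/null; python3 m.py b3
```

```text
b1 red 855 disc 328 222.97 254.22 ang -93.4 r 55.3 p [ 0.537  -0.0252  0.1802] F [3.2 2.3 7.1] op 0.261 t 4.8
b2 red 813 disc 325 222.93 254.24 ang -78.8 r 55.4 p [ 0.5511 -0.0243  0.1802] F [1.2 2.8 6.8] op 0.263 t 5.02
b3 red 923 disc 315 222.88 254.28 ang -64.1 r 55.4 p [ 0.5645 -0.0198  0.1802] F [0.7 4.4 7.8] op 0.262 t 5.23
```

```bash
python3 -m jog '{"travel":[[12.2,7.5,0],[0,0,0]],"dr":[[0,0,0],[0,0,0]],"jaw":[255,255]}' >/dev/null; python3 m.py b4
python3 -m jog '{"travel":[[9.9,10.4,0],[0,0,0]],"dr":[[0,0,0],[0,0,0]],"jaw":[255,255]}' >/dev/null; python3 m.py b5
```

```text
b4 red 918 disc 299 222.77 254.33 ang -49.5 r 55.4 p [ 0.5763 -0.0121  0.1802] F [-0.4  3.9  8.3] op 0.264 t 5.45
b5 red 42 disc 357 225.2 254.4 ang -34.9 r 55.4 p [ 0.5857 -0.0016  0.1802] F [-2.2  3.1 10.2] op 0.266 t 5.67
```

```bash
python3 -m jog '{"travel":[[6.8,12.6,0],[0,0,0]],"dr":[[0,0,0],[0,0,0]],"jaw":[255,255]}' >/dev/null; python3 m.py b6
```

```text
b6 red 116 disc 354 225.11 254.62 ang -20.2 r 55.3 p [0.5922 0.0109 0.1802] F [-3.4  2.7  9.2] op 0.265 t 5.88
```

The bolt dropped between −49.5° and −34.9° (disc row 222.8 → 225.2, red gone). I overshot by one step. Target is about −405° on the same scale, a full turn past the drop. Now forward, easing z by 2 mm to relieve the vertical load.

```bash
python3 -m jog '{"travel":[[-6.8,-12.6,0.5],[-9.9,-10.4,0.5],[-12.2,-7.5,0.5],[-13.8,-4.1,0.5],[0,0,0]],"dr":[[0,0,0],[0,0,0],[0,0,0],[0,0,0],[0,0,0]],"jaw":[255,255,255,255,255]}' 70 >/dev/null; python3 m.py c1
python3 -m jog '{"travel":[[-14.3,-0.4,0],[-14,3.4,0],[-12.6,6.8,0],[0,0,0]],"dr":[[0,0,0],[0,0,0],[0,0,0],[0,0,0]],"jaw":[255,255,255,255]}' >/dev/null; python3 m.py c2
python3 -m jog '{"travel":[[-10.4,9.9,0],[-7.5,12.2,0],[-4.1,13.8,0],[-0.4,14.3,0],[0,0,0]],"dr":[[0,0,0],[0,0,0],[0,0,0],[0,0,0],[0,0,0]],"jaw":[255,255,255,255,255]}' >/dev/null; python3 m.py c3
```

```text
c1 red 0 disc 376 225.56 254.52 ang -82.5 r 55.4 p [ 0.5476 -0.0249  0.1803] F [-2.7  3.   5. ] op 0.261 t 6.35
c2 red 0 disc 136 225.98 252.59 ang -125.9 r 55.2 p [ 0.5079 -0.0147  0.1803] F [0.9 4.4 2.8] op 0.26 t 6.73
c3 red 0 disc 396 226.25 254.53 ang 174.2 r 54.8 p [0.4858 0.0356 0.1803] F [-0.4  2.5  3.4] op 0.26 t 7.2
```

Good: the bolt is sinking as expected. On through the second half, back to about −20°.

```bash
python3 -m jog '{"travel":[[3.4,14,0],[6.8,12.6,0],[9.9,10.4,0],[12.2,7.5,0],[0,0,0]],"dr":[[0,0,0],[0,0,0],[0,0,0],[0,0,0],[0,0,0]],"jaw":[255,255,255,255,255]}' >/dev/null; python3 m.py d1
python3 -m jog '{"travel":[[13.8,4.1,0],[14.3,0.4,0],[14,-3.4,0],[12.6,-6.8,0],[0,0,0]],"dr":[[0,0,0],[0,0,0],[0,0,0],[0,0,0],[0,0,0]],"jaw":[255,255,255,255,255]}' >/dev/null; python3 m.py d2
python3 -m jog '{"travel":[[10.4,-9.9,0],[7.5,-12.2,0],[4.1,-13.8,0],[0.4,-14.3,0],[0,0,0]],"dr":[[0,0,0],[0,0,0],[0,0,0],[0,0,0],[0,0,0]],"jaw":[255,255,255,255,255]}' >/dev/null; python3 m.py d3
```

```text
d1 red 0 disc 363 226.67 254.52 ang 113.1 r 54.6 p [0.5189 0.0802 0.1803] F [-1.1  5.4  4. ] op 0.262 t 7.67
d2 red 0 disc 297 227.19 254.68 ang 50.9 r 54.8 p [0.5749 0.0725 0.1804] F [4.6 2.5 0.7] op 0.257 t 8.13
d3 red 0 disc 0 0.0 0.0 ang -10.1 r 55.2 p [0.5946 0.0203 0.1803] F [-1.8 -2.2  3.8] op 0.263 t 8.6
```

```bash
python3 -m jog '{"travel":[[-3.4,-14,0],[-6.8,-12.6,0],[-3,-3.8,0],[0,0,0],[0,0,0]],"dr":[[0,0,0],[0,0,0],[0,0,0],[0,0,0],[0,0,0]],"jaw":[255,255,255,255,255]}' >/dev/null; python3 m.py e1
python3 -m jog '{"travel":[[0,0,0],[0,0,0],[0,0,0],[0,0,0],[0,0,0]],"dr":[[0,0,0],[0,0,0],[0,0,0],[0,0,0],[0,0,0]],"jaw":[255,255,255,255,255]}' >/dev/null; python3 m.py e2
python3 - <<'E'
from h import *
cv2.imwrite("pics/tend.png",read_camera("top")[:,:,::-1])
o=[cv2.resize(cv2.imread(f"pics/m_{i}.png")[195:255,220:290],None,fx=5,fy=5,interpolation=cv2.INTER_CUBIC) for i in("d3","e2")]
p=cv2.resize(cv2.imread("pics/m_e2.png"),(400,300));q=cv2.resize(cv2.imread("pics/tend.png"),(300,300))
cv2.imwrite("pics/end.png",np.vstack([np.hstack(o),np.hstack([p,q])]))
E
```

```text
e1 red 0 disc 0 0.0 0.0 ang -44.0 r 55.3 p [ 0.5801 -0.0085  0.1803] F [-4.5  1.9  5.4] op 0.262 t 9.07
e2 red 0 disc 0 0.0 0.0 ang -43.9 r 55.3 p [ 0.5802 -0.0084  0.1803] F [-5.1  0.6  5.3] op 0.259 t 9.53
```

View pics/end.png

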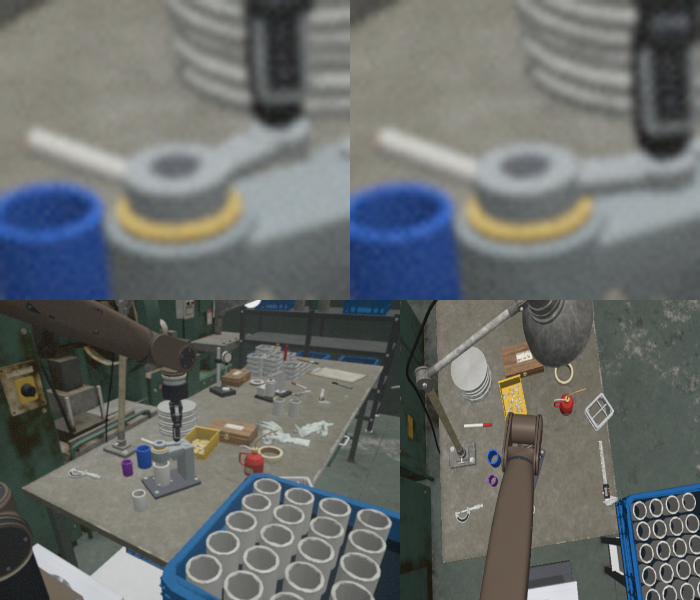

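The end picture shows the gripper holding the knob, the bushing standing under the boss, and the bystanders unmoved. The hub centre at about (254,228) is now dark instead of a bright disc, so I'll check that numerically before handing in.

Run:
```python
import cv2,numpy as np
o=[]
for i in("c3","d1","d2","d3","e2"):
    a=cv2.imread(f"pics/m_{i}.png");print(i,a[221:235,255].mean(1).astype(int), a[225:230,252:258].mean((0,1)).astype(int))
o=[cv2.resize(cv2.imread(f"pics/m_{i}.png")[210:245,230:280],None,fx=7.5,fy=7.5,interpolation=cv2.INTER_CUBIC) for i in("d1","d2","d3","e2")]
cv2.imwrite("pics/cmp.png",np.vstack([np.hstack(o[:2]),np.hstack(o[2:])]))
a,b=[cv2.imread(f"pics/{n}.png").astype(int) for n in("top0","tend")]
for n,(u,v) in dict(oil=(355,165),cal=(432,275),ring=(198,288),blue=(200,253)).items():print(n,abs(a-b)[v-15:v+15,u-12:u+12].mean())
```

```text
c3 [129 130 151 183 204 210 209 193 154 140 162 169 147 120] [195 191 188]
d1 [129 134 152 176 195 208 211 200 168 145 163 169 152 122] [197 193 190]
d2 [154 169 171 174 183 202 211 206 188 160 165 170 152 120] [197 193 189]
d3 [131 134 148 161 150 123 105 107 112 135 165 172 153 121] [125 121 117]
e2 [131 134 146 164 150 123 107 103 111 135 169 169 152 120] [126 122 118]
oil 4.523611111111111
cal 5.883333333333334
ring 4.886111111111111
blue 4.175462962962963
```

View pics/cmp.png

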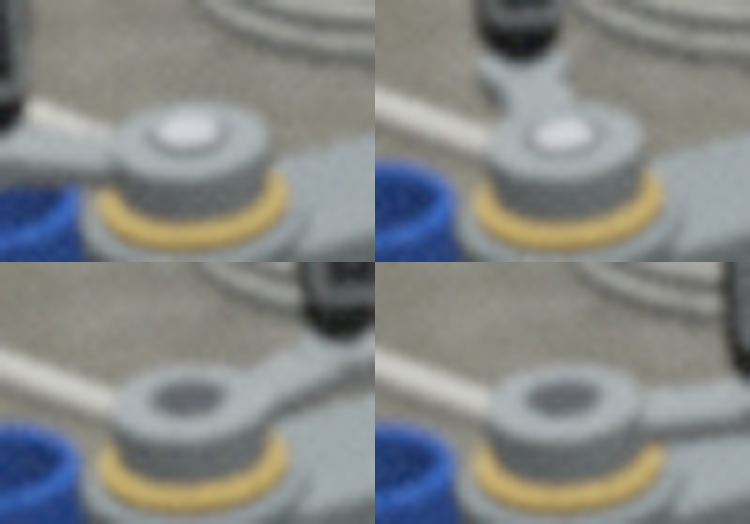

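d1 and d2 show the disc sinking at 6 mm per turn. At d3 and e2 the bore is dark and the readings are the same, which fits a bolt within 0.5 mm of the hub top being hidden by the dark bore face. Knob tracking gives about 362° past the drop. Handing in.

Run:
```python
from plant import *
s=get_state();print(abs(s["dq"]).max(),s["opening"],s["contact_force"]);print(sign_off())
```

```text
0.001738672652877722 0.2627316155985 [-4.67389593  1.2972571   5.5846963 ]
the job is handed in; nothing more can be done
None
```

I turned the bolt backward until it dropped into the thread, then forward about one full turn, and handed the job in with the knob still gripped. One check stayed indirect: I couldn't see the bolt's end height itself.

- **Thread drop:** the bolt fell after about 173° of backward turning. On the scene camera its top jumped by about 2.4 px and the red band vanished. The drop lay between −49.5° and −34.9°, and I went one 15° step past it before turning forward.
- **Forward turn:** I stopped at −404°, which is 354–369° past the drop, most likely about 362°. That took 9.5 s of the 67 s.
- **Final state:** the crank is still (joint speeds under 0.002 rad/s) and the grip was set to 70 N at about 22 mm opening. The last readings showed about 7 N on the tool, and the bushing was standing in the clamp. The caliper, oil can and the blue and purple rings look unmoved.
- **Indirect check:** the bolt's top followed 6 mm per turn down to 4.5 mm. After that its bright disc was no longer visible and the hub's bore looked dark, the same at about 5.5 mm and at the end. I took this to be the bolt level with the hub's top, so the end height rests on the knob's angle.

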